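# Pack the last bud vase and shut the carton

### The job

Pack the round-bellied vase that stands on the bench into the empty cell of the three-cell carton: lower it neck up, set it down very gently on the board pads at the bottom (it is fragile: no knocking, pressing hard or dropping, not even the last centimetre) and let go. Then fold the carton's lid over until it lies shut. Leave the two packed vases and everything else on the bench as they are.

Things in the scene. Friction and masses are not known exactly. Their poses are not given: they have to be found in the camera images.
- vase: the vase to pack, standing on the bench: cream stoneware, 133 mm high, 0.2 to 0.4 kg. Origin: centre of its foot's underside; z up the neck. Foot 46 mm across, 8 mm high; ball-shaped belly 84 mm across, widest 44 mm up, its top at 86 mm; straight neck 28 mm across from 86 to 133 mm, the place to hold it. Its foot may chip if it bears down in the carton with more than 9 N
- packed0: vase of the same shape and size, already packed, standing in one of the cells. Origin: centre of its foot's underside; z up
- packed1: the second packed vase, like packed0, in another cell; the cell with no vase is the empty one
- carton: brown board carton, open on top, fixed to the bench: 112 mm (x) by 328 mm (y) by 176 mm high, board 4 mm thick. Origin: centre of its underside; x points away from the robot, to the side with the lid's hinge; y along its length. Two partitions, 120 mm high, make three cells of 104 by 104 mm in a row along y
- cell0 (a point): centre of the mouth of the cell at the carton's -y end, level with the rim (176 mm above the carton's underside)
- cell1 (a point): centre of the mouth of the middle cell, level with the rim. Whichever cell is empty has board pads on its bottom: their level top lies 14 to 40 mm above the carton's underside, different every time and not reported (find it by touch, or look in from above); the pads give about 1 mm for every 3 N
- cell2 (a point): centre of the mouth of the cell at the carton's +y end, level with the rim
- lid (a joint): lid angle: 0 lies shut on the rim, 1.57 upright, more leans outward, away from the robot (starts at 1.9 to 2.3). One board flap, 112 mm from hinge to free edge, 328 mm long, 4 mm thick (top at 180 mm when shut), with a 16 mm tuck-in lip inside the free edge. The stiff crease holds it at any angle; about 1 N at the free edge moves it, so push it all the way down
- lid_hinge (a point): middle of the hinge line, on the rim at the carton's +x side; the hinge runs along the carton's y
- lid_edge (a point): middle of the lid's free edge; moves with the lid
- tall_vase: straight-sided vase of the same ware beside the vase to pack, 58 mm across, 128 mm high; leave alone. Origin: centre of its underside
- low_bowl: low bowl of the same ware beside it, 78 mm across, 46 mm high; leave alone. Origin: centre of its underside. Which of the three stands where varies
- tape_roll: roll of parcel tape lying flat, 104 mm across, 48 mm high; leave alone
- gift_box: gift box, 90 x 90 x 40 mm, near the robot; leave alone
- ring_box: small gift box, 62 x 62 x 45 mm; leave alone
- tape_gun: hand tape gun lying on its side, about 250 mm long, 60 mm high; leave alone
Mind the look-alikes: they are no part of the job. Leave any green or turquoise look-alike of the vase alone.

How it is judged:
On the way, in this order (a step that is already met when the one before it is completed fails the run):
1. the vase stands neck up in the empty cell, down on the pads, and has been let go ((horizontal distance between vase and cell0 below 0.02 m or horizontal distance between vase and cell1 below 0.02 m or horizontal distance between vase and cell2 below 0.02 m) and z of vase in the frame of carton below 0.05 m and angle between vase's own z axis and vertical below 0.12 rad and contact force between the fingers and vase below 0.1 N and linear speed of vase below 0.02 m/s), for 0.3 s.
2. the lid has been folded shut (value of joint lid below 0.1 rad), for 0.2 s.
At the end, for the whole second after the job is handed in: The vase stands in the empty cell, neck up within 7 degrees, its foot centred within 20 mm of the cell's centre and less than 50 mm above the carton's underside (down on the pads), released and at rest; the lid is shut within 0.1 rad (6 degrees) (all of step 1 and value of joint lid below 0.1 rad); the robot touches nothing.
It fails at once if the vase set down, dropped or pressed on its foot in the carton with more than 9 N (contact force between vase_c0 and anything else above 9 N and horizontal distance between vase and carton below 0.17 m).
It fails at once if the vase knocked or pressed against the carton or a packed vase with more than 9 N (contact force between vase and carton above 9 N or contact force between vase and packed0 above 9 N or contact force between vase and packed1 above 9 N).
It fails at once if a packed vase shifted by more than 15 mm or tilted by more than 0.2 rad (distance of any of packed0, packed1 from where it was at the start of the episode above 0.015 m or angle between any of packed0, packed1's own z axis and vertical above 0.2 rad).
It fails at once if another thing on the bench shifted by more than 20 mm (distance of any of tall_vase, low_bowl, tape_roll, gift_box, ring_box, tape_gun from where it was at the start of the episode above 0.02 m).
It also fails if it takes over 54 s, if anything falls off the work surface, if the arm or the gripper's body presses on something with over 40 N, if the wrist force passes 120 N, or if a joint passes its speed limit or range.

### The arm

A 6-joint arm with a two-finger parallel gripper is mounted at the origin on the work surface. World frame = base frame: x ahead of the robot, y to its left, z up, the work surface at z = 0. Lengths are in m, angles in rad, forces in N, time in s.
With the tool pointing down it reaches from about 0.35 to 0.85 m from the base axis. Payload 8.1 kg.
Tool frame: the origin (TCP) lies on the centre line of the jaws, within the pads' length; the fingertips stand 17 mm ahead of it and the grasp point (between the pads) lies 2 mm behind it; z points along the fingers, y is the line along which they close (so a half turn about z gives the same grasp; the last joint's range is limited). The gripper opens to 93 mm and grips with 3 to 60 N. Pads are 15 mm wide; open, the fingers measure 128 mm over their backs; the gripper's body (75 mm by 188 mm) begins 65 mm behind the grasp point.
Start: joints at [1.144, 0.13, 1.488, -0, 1.523, -0.085], TCP at [0.201, 0.565, 0.236] pointing down, gripper open.
Joint ranges: [-2.96, 2.96], [-0.89, 2.26], [0.02, 2.5], [-1.34, 4.48], [0, 2.73], [-2.66, 2.66]. Speed limits (rad/s): [2.39, 2.39, 2.79, 3.14, 3.14, 3.14].

### API

Orientations are given as a rotation vector (axis times angle).
In Python, from plant import telemetry, viewer, order gives the robot as it stands.
- The arm moves only by the tool send_rows, never from a script. Its argument "plan" is a list that holds one entry, the list of rows, each a list of 5 numbers: the closure, from -1 (fully open) to 1 (shut), then the shift along the world's x, y, z normalised to -1 to 1, where 1 is 0.2 m, then the turn about the world's z normalised to -1 to 1, where 1 is 60 degrees. A call has 1 to 20 rows; each row is the pose to reach, as a shift and turn from the pose commanded when the call began; what a row does not reach only later rows make up. A row lasts 1/12 s, in which the tool goes at most 41.7 mm and 7.16 degrees, less where a joint would pass 70% of its speed; a pose out of reach is approached as far as the arm can. A call with a number of a shift or a turn outside -1 to 1 is refused whole. A call with a gripper value outside its range is refused whole. The fingers move at their own pace and stop on an object; "force" is the grip in N (left out, the last holds). Time passes only in rows, so rows that repeat a pose let the fingers close. It gives the time, the measured TCP pose, the force, the opening and the grip force at its end, in the units of the state.
- telemetry.read_state(): the state, without advancing time (a new reading comes with each control period).
- viewer.read_camera(name): name is "scene" or "top" or "wrist"; returns (picture, depth): 420x560x3 uint8, blue, green, red; 420x560 float32, m along the optical axis (not along the pixel's ray), 0 where there is no reading.
- viewer.calibration(name): a dict with "camera_matrix" (3x3 intrinsics, pixels), "extrinsics" (4x4, takes a point from camera to world coordinates); the wrist camera has in their place "hand_eye" (4x4, takes a point from camera to tool coordinates, whose origin is the TCP and whose axes are the flange's). Camera axes: x right, y up, looking along -z (the intrinsics and any distortion apply to the point x, -y, -z); pixel columns grow to the right and rows downward; lengths in m; the calibration is good to about 2 mm. The wrist camera is an equidistant fisheye: a pixel r from the principal point sees the ray r / f radians off the axis. A picture is of the moment at which its call begins: read the wrist's pose just before it. calibration takes no time and is no camera call.
- order.close_job(): hands the job in; it is judged then, once.
The state is a dict: "t": time; "q": joint angles; "dq": joint speeds; "joint_torque": joint torques, N m; "tool_pos": TCP position; "orientation": TCP orientation; "force": force on the tool from outside, world axes, zero at the start; "wrist_torque": the same for the moment, N m; "opening": finger opening in m; "gripper_force": force on a finger pad.
Only numpy, scipy, OpenCV 4.12 (cv2) and the standard library are available. Lean on these libraries where they do the work, as an engineer would, in place of code of your own. Each camera call takes 0.05 s, during which the arm holds its last target. There are 200 camera calls.

## Working session

There is one attempt and no reset: what is moved stays moved. The work goes in short steps, Python scripts to look and compute and a tool call to move; the robot and the scene stay as the last step left them, time stands still between calls to the robot, and variables do not carry over. Pictures are saved under pics/ and viewed, at most 10 in all, crops included, and the job is handed in when it is done.

Besides the shell and the picture viewer there is one more tool, called after "Request:" as name([rows], argument=value, ...), one row to a line, values as JSON. send_rows: Moves the arm, as the interface text tells. Scaled input: -1 to 1 covers 0.2 m each way for a shift and 60 degrees each way for a turn. Its arguments: {"type":"object","properties":{"plan":{"type":"array"},"force":{"type":"number"}},"required":["plan"]}

```bash
mkdir -p pics
cat > h.py <<'E'
import numpy as np, cv2
from plant import telemetry, viewer, order
from scipy.spatial.transform import Rotation as R
def cloud(name):
    im,d=viewer.read_camera(name); c=viewer.calibration(name); K=np.array(c["camera_matrix"]); T=np.array(c["extrinsics"])
    v,u=np.mgrid[:d.shape[0],:d.shape[1]]
    P=np.stack([(u-K[0,2])/K[0,0]*d,-(v-K[1,2])/K[1,1]*d,-d],-1)@T[:3,:3].T+T[:3,3]
    P[d==0]=np.nan
    return im,d,P
E
python3 - <<'E'
from h import *
for n in("scene","top"):
    im,d,P=cloud(n); cv2.imwrite(f"pics/{n}.png",im); np.savez(f"{n}.npz",im=im,P=P)
    c=viewer.calibration(n); print(n,{k:np.round(v,3).tolist() if not isinstance(v,str) else v for k,v in c.items()}, (d==0).mean())
print(telemetry.read_state())
E
```

```text
scene {'camera_matrix': [[467.237, 0.0, 284.197], [0.0, 467.237, 203.235], [0.0, 0.0, 1.0]], 'extrinsics': [[-0.062, -0.624, 0.779, 1.696], [0.998, -0.052, 0.039, 0.041], [0.016, 0.78, 0.626, 1.07], [0.0, 0.0, 0.0, 1.0]]} 0.004077380952380952
top {'camera_matrix': [[499.089, 0.0, 281.035], [0.0, 499.089, 207.97], [0.0, 0.0, 1.0]], 'extrinsics': [[-0.025, 0.979, -0.205, 0.247], [-1.0, -0.023, 0.008, -0.019], [0.003, 0.205, 0.979, 1.445], [0.0, 0.0, 0.0, 1.0]]} 0.003966836734693877
{'t': 0.1, 'q': array([ 1.14362751e+00,  1.31090301e-01,  1.48915832e+00, -4.83862918e-05,
        1.52300154e+00, -8.54097361e-02]), 'dq': array([-0.00067346, -0.00048566, -0.00360484, -0.00156955, -0.00017625,
       -0.0004884 ]), 'joint_torque': array([ 1.36354563e-03, -5.61342931e+01, -4.93095195e+01,  7.69932009e-02,
        2.93748861e-02,  1.13570763e-05]), 'tool_pos': array([0.20088696, 0.56485818, 0.23469616]), 'orientation': array([-5.34157834e-01, -3.09546883e+00,  2.53751292e-03]), 'force': array([ 0.59930188,  0.92049624, -0.32267255]), 'wrist_torque': array([-0.00532426,  0.02376164,  0.00865052]), 'gripper_force': 0.0, 'opening': 0.09313585070838186}
```

View pics/scene.png

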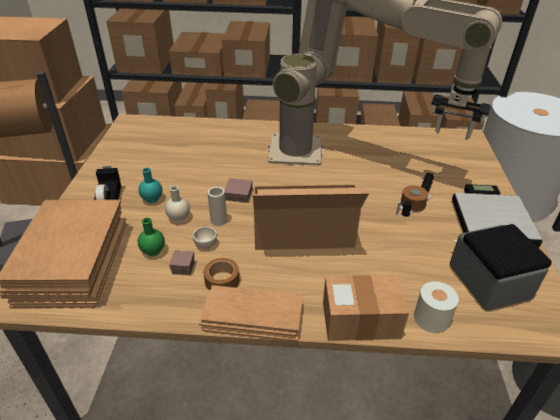

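View pics/top.png

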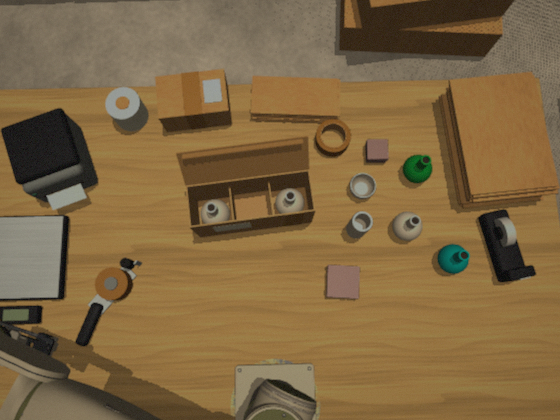

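The cream vase is at top (408,226) and scene (178,207). The tall vase (361,225) stands close beside it on the +y side. The carton is at top (250,205) with its middle cell empty. The lid leans out to +x.

Run:
```python
from h import *
t=np.load("top.npz");s=np.load("scene.npz");P=t["P"];S=s["P"]
def box(P,x0,x1,y0,y1,z0,z1):
    Q=P.reshape(-1,3);m=(Q[:,0]>x0)&(Q[:,0]<x1)&(Q[:,1]>y0)&(Q[:,1]<y1)&(Q[:,2]>z0)&(Q[:,2]<z1);return Q[m]
def at(P,u,v):return np.round(P[v,u],3)
print("vase top",at(P,408,226),"neck",at(P,414,219),"scene",at(S,176,200),at(S,175,188))
print("table",at(P,300,300),at(S,330,280))
for n,Q,c in(("top",P,P[226,408]),("scene",S,P[226,408])):
    for z0,z1 in((.005,.03),(.03,.06),(.06,.085),(.095,.125),(.126,.15)):
        b=box(Q,c[0]-.07,c[0]+.07,c[1]-.06,c[1]+.06,z0,z1)
        if len(b):print(n,z0,len(b),b.min(0).round(3),b.max(0).round(3),np.median(b,0).round(3))
# neighbours
for nm,u,v in(("tall",361,225),("bowl",362,187),("turq",453,258),("green",417,170),("gift",343,282),("ring",377,150),("roll",333,138),("packedR",290,203),("packedL",215,213)):print(nm,at(P,u,v))
# carton rim
b=box(P,.3,.75,-.2,.35,.165,.19);m=b
r=cv2.minAreaRect((b[:,:2]*1000).astype(np.float32));print("rim",r,np.median(b[:,2]),len(b))
r=cv2.minAreaRect((box(S,.3,.75,-.2,.35,.165,.19)[:,:2]*1000).astype(np.float32));print("rimS",r)
for u,v in((190,187),(192,233),(310,175),(313,223),(250,205),(250,195),(250,215),(180,155),(308,142),(182,178),(308,170)):print((u,v),at(P,u,v))
```

```text
vase top [ 0.471 -0.379  0.091] neck [ 0.485 -0.388  0.123] scene [ 0.493 -0.382  0.094] [ 0.472 -0.386  0.128]
table [ 0.28  -0.079  0.006] [0.826 0.127 0.112]
top 0.005 126 [ 0.402 -0.439  0.005] [ 0.541 -0.319  0.013] [ 0.444 -0.363  0.006]
top 0.03 105 [ 0.44  -0.426  0.032] [ 0.521 -0.347  0.06 ] [ 0.462 -0.361  0.054]
top 0.06 427 [ 0.442 -0.425  0.06 ] [ 0.519 -0.349  0.085] [ 0.47  -0.377  0.073]
top 0.095 56 [ 0.467 -0.399  0.096] [ 0.491 -0.374  0.125] [ 0.478 -0.384  0.119]
top 0.126 69 [ 0.466 -0.402  0.126] [ 0.494 -0.374  0.139] [ 0.481 -0.389  0.132]
scene 0.005 74 [ 0.402 -0.435  0.005] [ 0.535 -0.321  0.029] [ 0.503 -0.371  0.007]
scene 0.03 174 [ 0.472 -0.426  0.03 ] [ 0.523 -0.344  0.06 ] [ 0.513 -0.374  0.05 ]
scene 0.06 238 [ 0.454 -0.425  0.06 ] [ 0.524 -0.346  0.085] [ 0.499 -0.377  0.074]
scene 0.095 59 [ 0.473 -0.399  0.096] [ 0.5   -0.371  0.125] [ 0.49  -0.382  0.111]
scene 0.126 49 [ 0.467 -0.399  0.126] [ 0.497 -0.373  0.137] [ 0.481 -0.386  0.132]
tall [ 0.484 -0.256  0.055]
bowl [ 0.605 -0.273  0.009]
turq [ 0.381 -0.497  0.086]
green [ 0.634 -0.421  0.078]
gift [ 0.326 -0.199  0.043]
ring [ 0.707 -0.317  0.046]
roll [ 0.762 -0.195  0.005]
packedR [ 0.543 -0.056  0.096]
packedL [0.518 0.15  0.104]
rim ((548.3403930664062, 50.48533630371094), (125.41426086425781, 328.6427307128906), 6.141293048858643) 0.1777912651171627 1332
rimS ((545.606689453125, 52.787818908691406), (128.46002197265625, 326.9568786621094), 6.0164408683776855)
(190, 187) [0.577 0.209 0.167]
(192, 233) [0.48  0.23  0.006]
(310, 175) [ 0.598 -0.108  0.181]
(313, 223) [ 0.502 -0.124  0.002]
(250, 205) [0.555 0.059 0.027]
(250, 195) [0.584 0.058 0.028]
(250, 215) [0.525 0.059 0.027]
(180, 155) [0.635 0.217 0.262]
(308, 142) [ 0.665 -0.101  0.252]
(182, 178) [0.647 0.262 0.004]
(308, 170) [ 0.613 -0.104  0.179]
```

Run:
```python
from h import *
for n in("top","scene"):
    Q=np.load(n+".npz")["P"].reshape(-1,3)
    for a in (5.,6.,7.):
        c,s=np.cos(np.radians(a)),np.sin(np.radians(a)); ex=np.array([c,s]);ey=np.array([-s,c])
        x=Q[:,:2]@ex;y=Q[:,:2]@ey
        m=(abs(Q[:,2]-.177)<.008)&(abs(y)<.3)&(x>.4)&(x<.75)
        f=m&(x<.52); e=m&(x>.505)&(x<.59)
        print(n,a,"front x",np.percentile(x[f],[2,50,98]).round(4),"z",np.median(Q[f,2]).round(4),"yends",[np.percentile(y[e&k],[3,50,97]).round(4).tolist() for k in(y<0,y>.1)])
        k=f&(y>-.08)&(y<.18); print("  slope deg",np.degrees(np.polyfit(y[k],x[k],1)[0]).round(2))
    b=Q[(abs(Q[:,0]-.552)<.03)&(abs(Q[:,1]-.05)<.03)&(Q[:,2]<.06)]
    if len(b):print("pad",np.percentile(b[:,2],[5,50,95]).round(4),len(b))
    d=Q[(abs(Q[:,0]-.3)<.03)&(abs(Q[:,1]+.08)<.04)];print("bench z",np.median(d[:,2]).round(4))
    # packed necks
    for yy in(-.054,.155):
        w=Q[(abs(Q[:,0]-.545)<.04)&(abs(Q[:,1]-yy)<.035)&(Q[:,2]>.126)&(Q[:,2]<.168)];print("neck",len(w),np.round((w.min(0)+w.max(0))/2,4) if len(w) else "",w[:,2].max() if len(w) else "")
    l=Q[(Q[:,2]>.2)&(Q[:,2]<.31)&(Q[:,0]>.58)&(Q[:,0]<.72)&(Q[:,1]>-.15)&(Q[:,1]<.25)];x=l[:,:2]@[.9945,.1045]
    p=np.polyfit(l[:,2],x,1);print("lid: dx/dz",p[0],"angle",1.571+np.arctan(p[0]),"zmax",l[:,2].max(),"x at .176",np.polyval(p,.176))
```

```text
top 5.0 front x [0.4862 0.4913 0.5165] z 0.176 yends [[-0.1618, -0.1593, -0.1572], [0.1611, 0.1636, 0.1668]]
  slope deg 0.63
top 6.0 front x [0.4883 0.4911 0.5142] z 0.176 yends [[-0.1711, -0.1688, -0.1669], [0.152, 0.154, 0.1568]]
  slope deg 1.48
top 7.0 front x [0.4869 0.4908 0.5161] z 0.176 yends [[-0.1807, -0.1784, -0.1765], [0.1422, 0.1444, 0.1473]]
  slope deg 2.32
pad [0.0215 0.0264 0.0309] 418
bench z 0.0006
neck 90 [ 0.5558 -0.0555  0.1369] 0.1477658541743565
neck 157 [0.5493 0.1632 0.147 ] 0.16788953252136918
lid: dx/dz 0.47363557325961664 angle 2.013334498126836 zmax 0.28295621414843763 x at .176 0.6065468976462567Traceback (most recent call last):
  File "<stdin>", line 9, in <module>
    return _quantile_unchecked(
        a, q, axis, out, overwrite_input, method, keepdims, weights)
    return _ureduce(a,
                    func=_quantile_ureduce_func,
    ...<5 lines>...
                    overwrite_input=overwrite_input,
                    method=method)
    r = func(a, **kwargs)
    result = _quantile(arr,
                       quantiles=q,
    ...<2 lines>...
                       out=out,
                       weights=wgt)
    slices_having_nans = np.isnan(arr[-1, ...])
                                  ~~~^^^^^^^^^
IndexError: index -1 is out of bounds for axis 0 with size 0
```

Request:
send_rows([
  [[-1,1,-1,0.2,0.43],[-1,1,-1,0.2,0.43],[-1,1,-1,0.2,0.43],[-1,1,-1,0.2,0.43],[-1,1,-1,0.2,0.43],[-1,1,-1,0.2,0.43],[-1,1,-1,0.2,0.43]],
])

```text
t: 0.68
tool_pos: [0.4012, 0.3642, 0.2754]
orientation: [0.171, -3.136, 0.0]
force: [0.5, 0.1, -0.2]
opening: 0.0933
gripper_force: 0.0
```

Request:
send_rows([
  [[-1,0.2,-1,0,0],[-1,0.2,-1,0,0],[-1,0.2,-1,0,0],[-1,0.2,-1,0,0],[-1,0.2,-1,0,0]],
])

```text
t: 1.1
tool_pos: [0.4403, 0.1636, 0.2751]
orientation: [0.17, -3.137, 0.001]
force: [0.4, 0.2, 0.3]
opening: 0.093
gripper_force: 0.0
```

Request:
send_rows([
  [[-1,0.2,-1,0,0],[-1,0.2,-1,0,0],[-1,0.2,-1,0,0],[-1,0.2,-1,0,0],[-1,0.2,-1,0,0]],
])

```text
t: 1.52
tool_pos: [0.4802, -0.0365, 0.2753]
orientation: [0.17, -3.137, 0.0]
force: [0.0, 0.8, -0.8]
opening: 0.0929
gripper_force: 0.0
```

Request:
send_rows([
  [[-1,0,-1,0,0],[-1,0,-1,0,0],[-1,0,-1,0,0],[-1,0,-1,0,0],[-1,0,-1,0,0]],
])

```text
t: 1.93
tool_pos: [0.4796, -0.2369, 0.275]
orientation: [0.169, -3.136, 0.0]
force: [0.8, -1.0, 0.7]
opening: 0.0928
gripper_force: 0.0
```

Request:
send_rows([
  [[-1,0.01,-0.745,0,0],[-1,0.01,-0.745,0,0],[-1,0.01,-0.745,0,0],[-1,0.01,-0.745,0,0],[-1,0.01,-0.745,0,0],[-1,0.01,-0.745,0,0]],
])

```text
t: 2.43
tool_pos: [0.4817, -0.384, 0.2743]
orientation: [0.167, -3.136, -0.003]
force: [0.0, 0.5, 0.2]
opening: 0.0928
gripper_force: 0.0
```

```bash
cat >> h.py <<'E'
def wrist():
    st=telemetry.read_state(); im,d=viewer.read_camera("wrist"); c=viewer.calibration("wrist")
    K=np.array(c["camera_matrix"]); T=np.array(c["hand_eye"]); v,u=np.mgrid[:d.shape[0],:d.shape[1]]
    mx,my=(u-K[0,2])/K[0,0],(v-K[1,2])/K[1,1]; th=np.hypot(mx,my); k=np.tan(np.minimum(th,1.5))/np.maximum(th,1e-9)
    P=np.stack([mx*k*d,-my*k*d,-d],-1)@T[:3,:3].T+T[:3,3]
    P=P@R.from_rotvec(st["orientation"]).as_matrix().T+st["tool_pos"]; P[(d==0)|(th>1.4)]=np.nan
    return st,im,d,P
E
python3 - <<'E'
from h import *
st,im,d,P=wrist(); cv2.imwrite("pics/w1.png",im); print(viewer.calibration("wrist"),st["tool_pos"])
Q=P.reshape(-1,3)
for z0,z1 in((.03,.06),(.06,.085),(.095,.125),(.126,.14)):
    b=Q[(abs(Q[:,0]-.482)<.06)&(abs(Q[:,1]+.386)<.06)&(Q[:,2]>z0)&(Q[:,2]<z1)]
    if len(b):print(z0,len(b),np.percentile(b,1,axis=0).round(4),np.percentile(b,99,axis=0).round(4))
E
```

```text
{'camera_matrix': array([[325.1922621 ,   0.        , 282.86388059],
       [  0.        , 325.1922621 , 207.95117241],
       [  0.        ,   0.        ,   1.        ]]), 'hand_eye': array([[ 1.22789070e-03,  9.63636250e-01,  2.67214651e-01,
         7.41486447e-02],
       [ 9.99999085e-01, -1.03141331e-03, -8.75634313e-04,
        -4.19101783e-05],
       [-5.68184217e-04,  2.67215481e-01, -9.63636635e-01,
        -1.49163810e-01],
       [ 0.00000000e+00,  0.00000000e+00,  0.00000000e+00,
         1.00000000e+00]])} [ 0.48170662 -0.38403928  0.27428799]
0.03 390 [ 0.4381 -0.4264  0.0438] [ 0.5144 -0.3466  0.0599]
0.06 2512 [ 0.4429 -0.4224  0.0605] [ 0.5142 -0.3506  0.0841]
0.095 423 [ 0.4664 -0.3988  0.096 ] [ 0.4886 -0.3757  0.1249]
0.126 463 [ 0.4656 -0.4011  0.1267] [ 0.4931 -0.3729  0.1345]
```

View pics/w1.png

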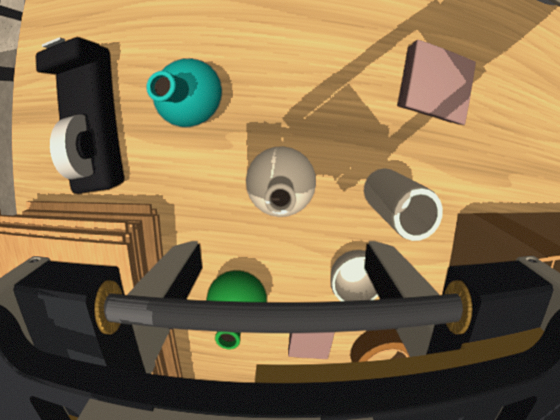

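Wrist view: the neck rim is at (280,198), under the tool. The tall vase is at (405,205), clear of the fingers. Descending to grip the neck.

Request:
send_rows([
  [[-1,-0.005,-0.005,-0.15,0],[-1,-0.005,-0.005,-0.3,0],[-1,-0.005,-0.005,-0.45,0],[-1,-0.005,-0.005,-0.6,0],[-1,-0.005,-0.005,-0.7,0],[-1,-0.005,-0.005,-0.77,0],[-1,-0.005,-0.005,-0.81,0],[-1,-0.005,-0.005,-0.81,0],[-1,-0.005,-0.005,-0.81,0]],
])

```text
t: 3.23
tool_pos: [0.482, -0.3839, 0.1145]
orientation: [-0.171, 3.136, -0.001]
force: [-0.5, -0.4, 0.4]
opening: 0.0931
gripper_force: 0.0
```

Request:
send_rows([
  [[0,0,0,0,0],[0.1,0,0,0,0],[0.2,0,0,0,0],[0.3,0,0,0,0],[0.4,0,0,0,0],[0.5,0,0,0,0],[0.6,0,0,0,0],[0.7,0,0,0,0],[0.8,0,0,0,0],[0.8,0,0,0,0]],
], force=15)

```text
t: 4.07
tool_pos: [0.4814, -0.3841, 0.1134]
orientation: [0.17, -3.137, 0.0]
force: [-0.3, -1.8, 0.6]
opening: 0.0316
gripper_force: 0.3
```

Request:
send_rows([
  [[0.85,0,0,0,0],[0.9,0,0,0,0],[1,0,0,0,0],[1,0,0,0,0],[1,0,0,0,0],[1,0,0,0,0]],
])

```text
t: 4.57
tool_pos: [0.4814, -0.384, 0.1134]
orientation: [0.17, -3.137, -0.0]
force: [-0.1, -0.7, -1.5]
opening: 0.0275
gripper_force: 15.0
```

Request:
send_rows([
  [[1,0,0,0.02,0],[1,0,0,0.05,0],[1,0,0,0.1,0],[1,0,0,0.15,0],[1,0,0,0.15,0],[1,0,0,0.15,0]],
])

```text
t: 5.07
tool_pos: [0.4822, -0.3848, 0.1453]
orientation: [-0.17, 3.135, -0.003]
force: [-0.3, 0.4, -2.7]
opening: 0.0277
gripper_force: 15.0
```

Request:
send_rows([
  [[1,0,0,0.1,0],[1,0,0,0.25,0],[1,0,0,0.4,0],[1,0,0,0.55,0],[1,0,0,0.7,0],[1,0,0,0.85,0],[1,0,0,0.95,0],[1,0,0,1,0],[1,0,0,1,0]],
])

```text
t: 5.82
tool_pos: [0.4821, -0.3847, 0.3464]
orientation: [-0.17, 3.134, -0.005]
force: [0.8, 0.4, -0.9]
opening: 0.0278
gripper_force: 15.0
```

Request:
send_rows([
  [[1,0,0.1,0,0],[1,0,0.25,0,0],[1,0,0.4,0,0],[1,0.05,0.55,0,0],[1,0.1,0.7,0,0],[1,0.13,0.85,0,0],[1,0.16,1,0,0]],
])

```text
t: 6.4
tool_pos: [0.5129, -0.1823, 0.3406]
orientation: [0.17, -3.134, -0.003]
force: [0.1, -0.4, -2.7]
opening: 0.0277
gripper_force: 15.0
```

Request:
send_rows([
  [[1,0,0.15,0,0],[1,0.02,0.3,0,0],[1,0.05,0.45,0,0],[1,0.08,0.6,0,0],[1,0.1,0.75,0,0],[1,0.13,0.9,0,0],[1,0.15,1,0,0]],
])

```text
t: 6.98
tool_pos: [0.5428, 0.0187, 0.3407]
orientation: [0.172, -3.133, -0.002]
force: [-0.4, -0.3, -2.5]
opening: 0.0273
gripper_force: 15.0
```

Request:
send_rows([
  [[1,0,0.08,0,0],[1,0,0.15,0,0],[1,0,0.17,0,0],[1,0,0.17,0,0],[1,0,0.17,0,0],[1,0,0.17,0,0]],
])

```text
t: 7.48
tool_pos: [0.5433, 0.0491, 0.3427]
orientation: [0.169, -3.136, 0.001]
force: [-0.4, 0.9, -2.7]
opening: 0.0279
gripper_force: 15.0
```

Run:
```python
from h import *
st,im,d,P=wrist(); cv2.imwrite("pics/w2.png",im); np.savez("w2.npz",P=P,im=im);print(st["tool_pos"],st["orientation"],st["force"])
im,d,P=cloud("top"); cv2.imwrite("pics/t2.png",im[120:300,130:370]); np.savez("t2.npz",P=P,im=im)
```

```text
[0.54325658 0.04906279 0.3427273 ] [ 1.69031607e-01 -3.13594317e+00  5.31393099e-04] [-0.43235635  0.90202263 -2.65161011]
```

View pics/w2.png

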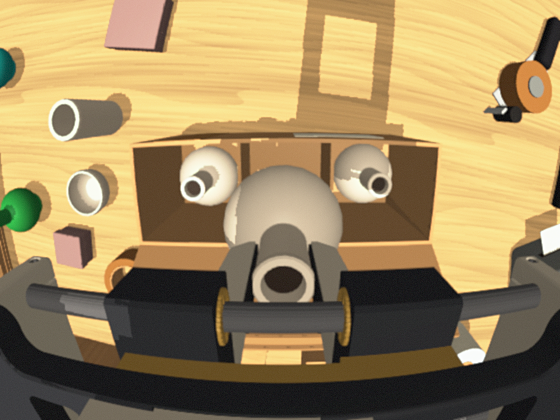

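The vase hangs over the middle cell, between the two packed ones. Rim corners are about (133,147), (438,147), (437,243) and (137,243). I'll cast those onto the rim plane.

```bash
cat >> h.py <<'E'
def wray(st,u,v,z):
    c=viewer.calibration("wrist");K=np.array(c["camera_matrix"]); T=np.array(c["hand_eye"]);mx,my=(u-K[0,2])/K[0,0],(v-K[1,2])/K[1,1];th=np.hypot(mx,my)
    r=np.array([np.sin(th)*mx/th,-np.sin(th)*my/th,-np.cos(th)]);M=R.from_rotvec(st["orientation"]).as_matrix()
    o=M@T[:3,3]+st["tool_pos"];r=M@T[:3,:3]@r;return o+r*(z-o[2])/r[2]
E
python3 - <<'E'
from h import *
st=dict(tool_pos=np.array([.54326,.04906,.3427]),orientation=np.array([.16903,-3.13594,.0005]))
C=[wray(st,u,v,.176) for u,v in((133,147),(438,147),(437,243),(137,243))]
for c in C:print(c.round(4))
print("mean",np.mean(C,0))
Q=np.load("w2.npz")["P"].reshape(-1,3)
z=Q[:,2]
b=Q[(abs(Q[:,0]-.54)<.3)&(abs(Q[:,1]-.05)<.25)&(abs(z-.176)<.006)]
ex=np.array([.9945,.1045]);ey=np.array([-.1045,.9945])
x=b[:,:2]@ex;y=b[:,:2]@ey
print("wrist rim x' y'",np.percentile(x,[1,5,50]),np.percentile(y,[1,99]))
f=x<np.percentile(x,1)+.008;p=np.polyfit(y[f],x[f],1);print("front slope deg",np.degrees(p[0]),p[1])
v=Q[(abs(Q[:,0]-.54)<.06)&(abs(Q[:,1]-.05)<.06)&(z>.25)&(z<.31)];print("belly",v.min(0),v.max(0))
v=v[v[:,2]>.268]
from scipy.optimize import least_squares
r=least_squares(lambda c:np.linalg.norm(v-c,axis=1)-.042,[.543,.05,.275],loss="soft_l1",f_scale=.002);print("ball centre",r.x,np.abs(r.fun).mean())
for yy,n in((-.056,0),(.155,1)):
    for nm in("top","w2"):
        A=np.load(nm+".npz")["P"].reshape(-1,3);a=A[(abs(A[:,0]-(.545+.105*(1 if n==0 else -1)*.1))<.06)&(abs(A[:,1]-(.05+(-.107 if n==0 else .107)))<.045)&(A[:,2]<.1)&(A[:,2]>.05)]
        if len(a)>50:
            r=least_squares(lambda c:np.linalg.norm(a-c,axis=1)-.042,[.545,yy,.05],loss="soft_l1",f_scale=.003);print("packed",n,nm,r.x,np.abs(r.fun).mean(),len(a))
E
```

```text
[ 0.5079 -0.1116  0.176 ]
[0.4729 0.205  0.176 ]
[0.5784 0.2287 0.176 ]
[ 0.6147 -0.1076  0.176 ]
mean [0.54349263 0.05362968 0.176     ]
wrist rim x' y' [0.48771302 0.48871298 0.56775895] [-0.16849553  0.15845843]
front slope deg -0.3229531286091674 0.49031472997070313
belly [0.49936496 0.00749017 0.26664521] [0.5581094  0.08927905 0.30999986]
ball centre [0.54169766 0.04894879 0.27349865] 0.0003547129108662393
packed 0 top [ 0.55971568 -0.05698684  0.0512295 ] 0.008895083439936887 705
packed 0 w2 [ 0.56142695 -0.05695966  0.05300429] 0.006720134339468656 2860
packed 1 top [0.53527701 0.15730309 0.05201233] 0.008294164976047668 646
packed 1 w2 [0.53207293 0.16117948 0.05097534] 0.005431461000864276 2666
```

Request:
send_rows([
  [[1,0.01,0.012,-0.05,0],[1,0.01,0.012,-0.12,0],[1,0.01,0.012,-0.2,0],[1,0.01,0.012,-0.28,0],[1,0.01,0.012,-0.36,0],[1,0.01,0.012,-0.44,0],[1,0.01,0.012,-0.52,0],[1,0.01,0.012,-0.6,0],[1,0.01,0.012,-0.68,0],[1,0.01,0.012,-0.76,0],[1,0.01,0.012,-0.83,0],[1,0.01,0.012,-0.88,0],[1,0.01,0.012,-0.91,0],[1,0.01,0.012,-0.92,0],[1,0.01,0.012,-0.92,0],[1,0.01,0.012,-0.92,0]],
])

```text
t: 8.92
tool_pos: [0.5459, 0.0523, 0.1603]
orientation: [-0.17, 3.136, -0.0]
force: [0.1, -0.2, -2.0]
opening: 0.0279
gripper_force: 15.0
```

Run:
```python
from h import *
for i in range(5):
    st,im,d,P=wrist(); print(st["tool_pos"].round(4),st["force"].round(2))
cv2.imwrite("pics/w3.png",im)
Q=P.reshape(-1,3);ex=np.array([.994,.1097]);ey=np.array([-.1097,.994])
b=Q[(abs(Q[:,2]-.176)<.006)&(abs(Q[:,0]-.54)<.3)&(abs(Q[:,1]-.05)<.25)];x=b[:,:2]@ex;y=b[:,:2]@ey;print(np.percentile(x,[1,5]),np.percentile(y,[.5,99.5]))
```

```text
[0.5459 0.0523 0.1603] [ 0.12 -0.19 -2.01]
[0.5461 0.0524 0.1606] [ 0.04  0.26 -1.71]
[0.5461 0.0524 0.1606] [-0.91 -0.17 -2.1 ]
[0.5461 0.0524 0.1606] [ 0.62 -0.17 -2.19]
[0.546  0.0524 0.1604] [ 0.28 -0.84 -1.98]
[0.48818057 0.4885339 ] [-0.17095302  0.15419793]
```

View pics/w3.png

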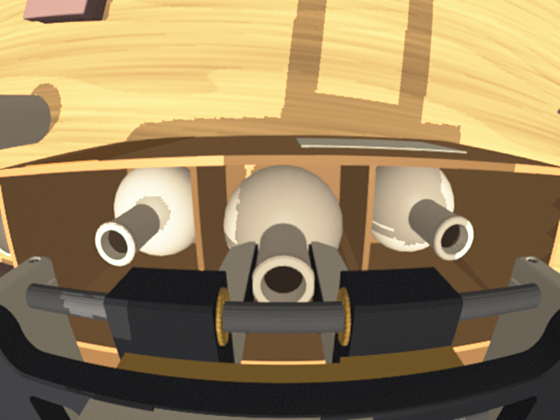

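The vase is centred between the partitions, which show at columns 200 and 372. Lowering slowly from here.

Request:
send_rows([
  [[1,0,0,-0.015,0],[1,0,0,-0.03,0],[1,0,0,-0.045,0],[1,0,0,-0.055,0],[1,0,0,-0.065,0],[1,0,0,-0.07,0],[1,0,0,-0.075,0],[1,0,0,-0.08,0],[1,0,0,-0.08,0],[1,0,0,-0.08,0]],
])

```text
t: 10.0
tool_pos: [0.5455, 0.0524, 0.1436]
orientation: [-0.17, 3.137, -0.0]
force: [0.4, 0.2, -2.6]
opening: 0.0279
gripper_force: 15.0
```

Request:
send_rows([
  [[1,0,0,-0.005,0],[1,0,0,-0.005,0],[1,0,0,-0.005,0]],
])

```text
t: 10.25
tool_pos: [0.5454, 0.0524, 0.1425]
orientation: [-0.17, 3.137, -0.0]
force: [-0.9, -1.3, -2.3]
opening: 0.0275
gripper_force: 15.0
```

Request:
send_rows([
  [[1,0,0,-0.005,0],[1,0,0,-0.005,0],[1,0,0,-0.005,0]],
])

```text
t: 10.5
tool_pos: [0.5454, 0.0524, 0.1414]
orientation: [0.17, -3.137, 0.0]
force: [0.4, 0.2, -1.8]
opening: 0.0279
gripper_force: 15.0
```

Request:
send_rows([
  [[1,0,0,-0.004,0],[1,0,0,-0.004,0],[1,0,0,-0.004,0]],
])

```text
t: 10.75
tool_pos: [0.5454, 0.0524, 0.1406]
orientation: [0.17, -3.137, 0.0]
force: [-0.0, -0.1, -2.2]
opening: 0.0273
gripper_force: 15.0
```

Run:
```python
from h import *
F=[]
for i in range(6):
    st=telemetry.read_state(); viewer.read_camera("top"); F.append(st["force"])
print(st["tool_pos"].round(4),np.mean(F,0),np.array(F)[:,2].round(1))
```

```text
[0.5455 0.0524 0.1408] [-1.68044342e-01  1.33798853e-03 -2.26111598e+00] [-2.2 -1.8 -3.2 -2.  -1.7 -2.7]
```

Request:
send_rows([
  [[1,0,0,-0.004,0],[1,0,0,-0.004,0],[1,0,0,-0.004,0]],
])

```text
t: 11.3
tool_pos: [0.5454, 0.0524, 0.1398]
orientation: [0.17, -3.137, -0.0]
force: [-0.3, -0.6, -2.7]
opening: 0.0278
gripper_force: 15.0
```

Request:
send_rows([
  [[1,0,0,-0.003,0],[1,0,0,-0.003,0],[1,0,0,-0.003,0]],
])

```text
t: 11.55
tool_pos: [0.5454, 0.0524, 0.1393]
orientation: [0.17, -3.137, -0.0]
force: [-0.8, 0.4, -1.7]
opening: 0.0277
gripper_force: 15.0
```

```bash
cat > f.py <<'E'
from h import *
F=[]
for i in range(4):
    st=telemetry.read_state(); viewer.read_camera("top"); F.append(st["force"])
print(st["t"],st["tool_pos"].round(4),np.mean(F,0).round(2),np.array(F)[:,2].round(1))
E
python3 f.py
```

```text
11.7 [0.5454 0.0524 0.1393] [-0.11 -0.24 -2.23] [-1.7 -2.9 -2.1 -2.2]
```

Request:
send_rows([
  [[1,0,0,-0.003,0],[1,0,0,-0.003,0],[1,0,0,-0.003,0]],
])

```text
t: 12.0
tool_pos: [0.5455, 0.0524, 0.1388]
orientation: [-0.17, 3.137, 0.0]
force: [0.5, 0.2, -1.0]
opening: 0.0275
gripper_force: 15.0
```

Request:
send_rows([
  [[1,0,0,-0.003,0],[1,0,0,-0.003,0],[1,0,0,-0.003,0]],
])

```text
t: 12.25
tool_pos: [0.5456, 0.0524, 0.1383]
orientation: [-0.17, 3.137, -0.0]
force: [-0.3, -0.0, 0.9]
opening: 0.0277
gripper_force: 15.0
```

```bash
python3 f.py
```

```text
12.4 [0.5455 0.0523 0.1383] [-0.22 -0.05  0.27] [ 0.9 -0.2  0.9 -0.5]
```

Contact: the foot bears about 2.5 N, roughly the vase's own weight. Releasing, with only a partial opening inside the cell.

Request:
send_rows([
  [[0.4,0,0,0,0],[0.36,0,0,0,0],[0.32,0,0,0,0],[0.25,0,0,0,0],[0.15,0,0,0,0],[0.05,0,0,0,0],[0.05,0,0,0,0],[0.05,0,0,0,0]],
], force=4)

```text
t: 13.12
tool_pos: [0.5454, 0.0524, 0.1381]
orientation: [-0.17, 3.137, -0.0]
force: [-0.6, -0.1, -0.5]
opening: 0.044
gripper_force: 0.0
```

Run:
```python
from h import *
st,im,d,P=wrist(); cv2.imwrite("pics/w4.png",im); print(st["t"],st["tool_pos"],st["force"],st["opening"],st["gripper_force"])
```

```text
13.1167 [0.54544799 0.05236647 0.13810592] [-0.62612441 -0.10385889 -0.45931356] 0.0440483816599516 0.0
```

View pics/w4.png

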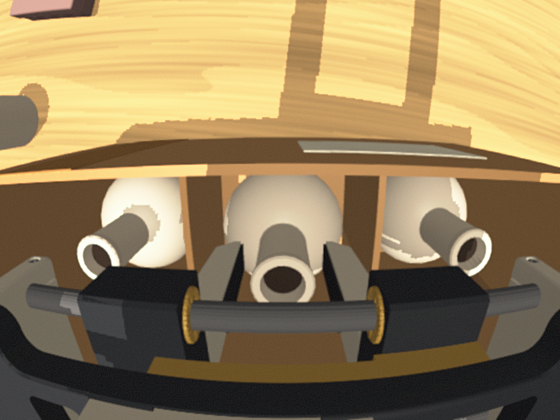

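Vase stands upright on the pads. The fingers at columns 225 and 345 are clear of the neck (283,280). Withdrawing straight up, then going behind the lid.

Request:
send_rows([
  [[0.05,0,0,0.03,0],[0.05,0,0,0.08,0],[0.05,0,0,0.15,0],[0.05,0,0,0.25,0],[0.05,0,0,0.4,0],[0.05,0,0,0.55,0],[0.2,0,0,0.7,0],[0.4,0,0,0.85,0],[0.6,0,0,1,0],[1,0,0,1,0],[1,0,0,1,0]],
])

```text
t: 14.08
tool_pos: [0.5466, 0.0524, 0.342]
orientation: [-0.17, 3.131, -0.001]
force: [0.1, -0.5, -1.6]
opening: 0.0153
gripper_force: 0.0
```

Request:
send_rows([
  [[1,0.15,0.01,0.05,0],[1,0.3,0.03,0.05,0],[1,0.45,0.04,0.05,0],[1,0.6,0.06,0.05,0],[1,0.75,0.07,0.05,0],[1,0.85,0.08,0.05,0],[1,0.9,0.09,0.05,0],[1,0.9,0.09,0.05,0],[1,0.9,0.09,0.05,0],[1,0.9,0.09,0.05,0]],
])

```text
t: 14.92
tool_pos: [0.7247, 0.0703, 0.3476]
orientation: [0.17, -3.136, 0.0]
force: [-1.2, 0.6, 0.0]
opening: 0.0006
gripper_force: 0.0
```

Run:
```python
from h import *
st=telemetry.read_state();print(st)
im,d,P=cloud("top");cv2.imwrite("pics/t5.png",im[60:300,130:400])
im,d,S=cloud("scene");cv2.imwrite("pics/s5.png",cv2.resize(im[100:320,180:460],None,fx=2,fy=2))
```

```text
{'t': 14.9167, 'q': array([ 2.63312530e-02,  4.89839218e-01,  8.54427097e-01, -6.20232246e-05,
        1.79854170e+00, -1.65298494e+00]), 'dq': array([-0.00122127, -0.02355453,  0.00203853,  0.00018547,  0.00057855,
       -0.00101593]), 'joint_torque': array([-1.03376125e-02, -7.24340844e+01, -4.92861557e+01, -1.54673442e-02,
        4.19246312e-02,  1.86513520e-03]), 'tool_pos': array([0.72471509, 0.07028304, 0.34760631]), 'orientation': array([ 1.70291104e-01, -3.13575555e+00,  4.15591927e-05]), 'force': array([-1.21337041,  0.56185062,  0.02489729]), 'wrist_torque': array([ 0.03929843,  0.01146271, -0.0052154 ]), 'gripper_force': 0.0, 'opening': 0.0006469901830462982}
```

View pics/s5.png

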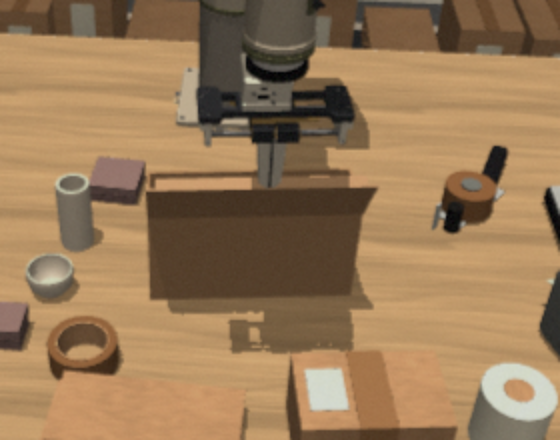

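Run:
```python
from h import *
c=viewer.calibration("scene");K=np.array(c["camera_matrix"]);T=np.linalg.inv(c["extrinsics"])
for p in((.7247,.0703,.3306),(.648,.06,.28)):
    q=T[:3,:3]@np.array(p)+T[:3,3];u=K[0,2]+K[0,0]*q[0]/-q[2];v=K[1,2]-K[1,1]*q[1]/-q[2];print(u,v,"crop",2*(u-180),2*(v-100))
im,d,Q=cloud("scene");Q=Q.reshape(-1,3)
l=Q[(Q[:,2]>.19)&(Q[:,2]<.272)&(Q[:,0]>.56)&(Q[:,0]<.7)&(Q[:,1]>-.12)&(Q[:,1]<.22)];x=l[:,:2]@[.994,.1097]
p=np.polyfit(l[:,2],x,1);print(1.571+np.arctan(p[0]),"x' at .178",np.polyval(p,.178),"at .277",np.polyval(p,.277))
l=Q[(Q[:,2]>.2)&(Q[:,0]>.6)&(Q[:,0]<.78)&(abs(Q[:,1]-.07)<.02)];print(l[np.argsort(l[:,2])][::40].round(3)[:14])
```

```text
314.15204946117785 192.6351039749391 crop 268.3040989223557 185.27020794987823
309.80129850230975 190.20216303740827 crop 259.6025970046195 180.40432607481654
2.0734346831378536 x' at .178 0.6056437065012825 at .277 0.6600410396948704
[[0.616 0.052 0.2  ]
 [0.628 0.069 0.222]
 [0.639 0.057 0.241]
 [0.651 0.062 0.262]
 [0.65  0.083 0.273]
 [0.734 0.08  0.344]
 [0.737 0.064 0.354]
 [0.731 0.073 0.363]
 [0.735 0.073 0.373]
 [0.732 0.08  0.383]
 [0.737 0.057 0.391]
 [0.735 0.056 0.399]
 [0.762 0.08  0.426]
 [0.765 0.055 0.432]]
```

Request:
send_rows([
  [[1,0,0,-0.1,0],[1,0,0,-0.22,0],[1,0,0,-0.33,0],[1,0,0,-0.39,0],[1,0,0,-0.39,0],[1,0,0,-0.39,0]],
], force=20)

```text
t: 15.57
tool_pos: [0.7249, 0.0703, 0.2702]
orientation: [0.17, -3.136, -0.0]
force: [-0.5, 0.8, 0.5]
opening: 0.0006
gripper_force: 0.0
```

Request:
send_rows([
  [[1,-0.1,-0.01,0,0],[1,-0.2,-0.02,0,0],[1,-0.28,-0.03,0,0],[1,-0.35,-0.04,0,0],[1,-0.4,-0.045,0.015,0],[1,-0.45,-0.05,0.03,0],[1,-0.5,-0.055,0.04,0],[1,-0.54,-0.06,0.05,0],[1,-0.58,-0.065,0.045,0],[1,-0.62,-0.07,0.04,0],[1,-0.66,-0.073,0.035,0],[1,-0.7,-0.077,0.03,0],[1,-0.7,-0.077,0.03,0]],
])

```text
t: 16.65
tool_pos: [0.5846, 0.0549, 0.277]
orientation: [-0.17, 3.136, -0.0]
force: [-0.2, 1.0, 0.6]
opening: 0.0005
gripper_force: 0.0
```

Run:
```python
from h import *
st=telemetry.read_state();print(st["tool_pos"],st["force"])
im,d,P=cloud("scene");cv2.imwrite("pics/s6.png",cv2.resize(im[100:320,180:460],None,fx=2,fy=2))
Q=P.reshape(-1,3);l=Q[(Q[:,2]>.195)&(Q[:,2]<.26)&(Q[:,0]>.52)&(Q[:,0]<.7)&(((Q[:,1]>.13)&(Q[:,1]<.19))|((Q[:,1]>-.1)&(Q[:,1]<-.02)))];x=l[:,:2]@[.994,.1097]
p=np.polyfit(l[:,2],x,1);print(1.571+np.arctan(p[0]),len(l))
```

```text
[0.58461616 0.05489746 0.2769841 ] [-0.15001806  0.99286574  0.62409629]
1.262473797469619 1007
```

View pics/s6.png

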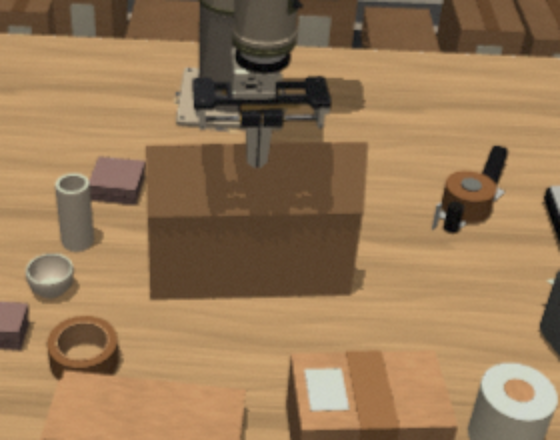

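The tip at (258,160) has brought the lid past upright, leaning in at about 1.2 rad. Continuing along the arc.

Request:
send_rows([
  [[1,-0.05,-0.005,-0.02,0],[1,-0.1,-0.01,-0.05,0],[1,-0.14,-0.015,-0.09,0],[1,-0.18,-0.02,-0.135,0],[1,-0.215,-0.024,-0.185,0],[1,-0.245,-0.027,-0.235,0],[1,-0.265,-0.029,-0.28,0],[1,-0.28,-0.031,-0.32,0],[1,-0.29,-0.032,-0.35,0],[1,-0.29,-0.032,-0.37,0],[1,-0.29,-0.032,-0.385,0],[1,-0.29,-0.032,-0.395,0],[1,-0.29,-0.032,-0.395,0],[1,-0.29,-0.032,-0.395,0]],
])

```text
t: 17.87
tool_pos: [0.5278, 0.0486, 0.1974]
orientation: [-0.17, 3.136, -0.0]
force: [-0.9, -0.0, -0.1]
opening: 0.0008
gripper_force: 0.0
```

```bash
cat > l.py <<'E'
from h import *
st=telemetry.read_state();print(st["t"],st["tool_pos"],st["force"])
for n in("top","scene"):
    im,d,P=cloud(n);Q=P.reshape(-1,3);x=Q[:,:2]@[.994,.1097];y=Q[:,:2]@[-.1097,.994]
    m=(Q[:,2]>.15)&(Q[:,2]<.24)&(x>.495)&(x<.595)&(y>-.16)&(y<.145)&(abs(y+.006)>.06)
    print(n,m.sum(),"lid angle",-np.arctan(np.polyfit(x[m],Q[m,2],1)[0]),"z",np.percentile(Q[m,2],[5,50,95]).round(4))
cv2.imwrite("pics/s7.png",im)
E
python3 l.py
```

```text
17.8667 [0.52784765 0.0485633  0.1974218 ] [-0.86893923 -0.0039303  -0.1035619 ]
top 1297 lid angle -0.00015951377302793153 z [0.1765 0.1806 0.1847]
scene 1187 lid angle 0.014551207043323371 z [0.1785 0.1817 0.1851]
```

Request:
send_rows([
  [[1,0,0,-0.008,0],[1,0,0,-0.008,0],[1,0,0,-0.008,0],[1,0,0,0.05,0],[1,0,0,0.2,0],[1,0,0,0.4,0],[1,0,0,0.6,0],[1,0,0,0.6,0],[1,0,0,0.6,0]],
])

```text
t: 18.72
tool_pos: [0.5291, 0.0486, 0.3212]
orientation: [-0.17, 3.13, -0.001]
force: [-0.3, -0.3, -0.4]
opening: 0.0006
gripper_force: 0.0
```

```bash
python3 l.py
```

```text
18.7167 [0.5291499  0.04858066 0.32124599] [-0.28398934 -0.3132972  -0.3930229 ]
top 1407 lid angle 0.002805501257267575 z [0.1761 0.1805 0.1845]
scene 1175 lid angle 0.013982095403353895 z [0.1786 0.1819 0.185 ]
```

View pics/s7.png

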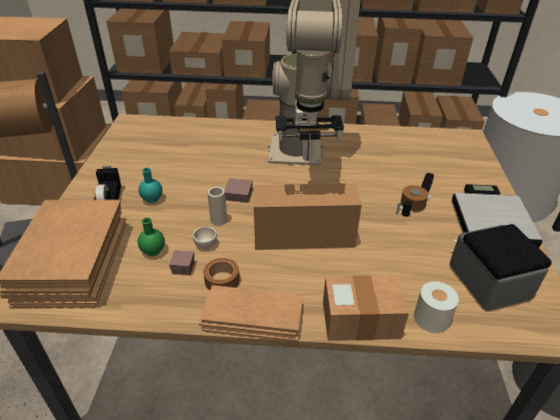

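The lid lies shut on the carton (305,200), the other things are where they were, and the arm is clear above.

```bash
python3 -c "
from plant import order
print(order.close_job())"
```

```text
the job is handed in; nothing more can be done
None
```

The vase stands neck up on the pads in the middle cell, let go at about 2.5 N on its foot; the lid measures shut within about 0.015 rad, the other things look unmoved, and the job was handed in at about 19 s (no verdict was returned).

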